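# Clear the torch off a sprung case lid and hold the lid just below balance

## Task

The lid of the parts case needs a new stay fitted, so first take the torch that stands on the closed lid and stand it upright in the empty holder cup, right down on its floor, and leave it there. Then lift the lid by its bar handle until it is just past its balance point, without letting it spring up to its stop, and ease it back down. Finish while still holding the lid by the handle, still, just below the balance point (some 5 to 10 degrees short of it), and leave the jar, the tin and the carton where they are.

Things in the scene. Friction and masses are not known exactly. Their poses are not given: they have to be found in the camera images.
- case: Grey sheet-metal parts case, fixed to the bench, 190 (x) by 280 (y) by 105 mm high without the lid. Origin: centre of its underside; z up, its x axis points away from the handle side towards the hinge side. Its lid is 8 mm thick, so the closed lid's top lies 113 mm above the bench.
- lid (a joint): Angle of the grey lid (0.8 kg) in rad: 0 closed and level, growing as its handle side (case -x) rises; stop at 1.5. Hinge springs oppose its weight, without friction. Balance point at 0.95 (54 degrees): below it the lid falls shut by itself, above it it springs up to the stop. The net force at the handle is under 1.5 N everywhere and almost nothing near 0.95.
- lid_handle (a point): Middle of the lid's bar handle: round steel bar 10 mm thick, 116 mm long, along the case's y, on a 10 mm arm at each end, 50 mm out from the lid's front edge (45 mm clear gap). Moves with the lid on a 248 mm radius about lid_hinge; closed, it is on the case's -x side, 109 mm above the bench. The bar may turn between the fingers.
- lid_hinge (a point): Fixed point on the lid's axis (which runs along the case's y), middle of the case's far top edge: 99 mm along case x from its origin, 105 mm above the bench. At lid angle q the handle is 248 cos q towards case -x and 248 sin q above it (mm, within 4 mm).
- torch: Aluminium pocket torch with dark ring grooves: a straight cylinder 28 mm in diameter and 150 mm long, about 0.13 kg, standing upright on its flat tail on the closed lid. Origin: centre of its tail (lower end); z along it to the lens.
- holder: Empty steel holder cup, loose on the bench, round, 60 mm outside and 52 mm inside diameter, 90 mm high, floor 8 mm thick, 0.5 kg. Origin: centre of its underside; z up.
- jar: Bystander: closed glass jar, 68 mm in diameter, 100 mm high. Origin: centre of its underside.
- tin: Bystander: plain yellow tin, 90 mm in diameter, 130 mm high. Origin: centre of its underside.
- carton: Bystander: closed cardboard carton, 100 by 140 by 60 mm high. Origin: centre of its underside.
Not all that is in view belongs to the job. Several things have the shape of the torch; the one meant has the colours described above.

How it is judged (in metres and radians):
On the way, in this order (a step that is already met when the one before it is completed fails the run):
1. the torch stands in the holder cup, let go, the lid still closed (angle between torch's own z axis and vertical below 0.4 rad and horizontal distance between torch and holder below 0.02 m and z of torch in the frame of holder below 0.025 m and angle between holder's own z axis and vertical below 0.1 rad and contact force between the fingers and torch below 0.05 N and linear speed of torch below 0.05 m/s and value of joint lid below 0.1 rad), for 0.2 s.
2. the lid is raised past its balance point (value of joint lid above 0.98 rad), for 0.1 s.
At the end, for the whole second after the job is handed in: Fingers hold the lid at its handle (over 0.1 N, TCP within 60 mm of it), under 0.1 rad/s, at 0.65 to 0.93 rad, below the 0.95 balance point; the torch stands in the upright cup: tail under 25 mm above the cup's underside, within 20 mm of its centre, leaning under 0.4 rad (value of joint lid between 0.65 and 0.93 rad and velocity of joint lid between -0.1 and 0.1 rad/s and contact force between the fingers and case above 0.1 N and distance between the grasp point and lid_handle below 0.06 m and angle between torch's own z axis and vertical below 0.4 rad and horizontal distance between torch and holder below 0.02 m and z of torch in the frame of holder below 0.025 m and angle between holder's own z axis and vertical below 0.1 rad); the arm keeps its last pose, push and grip.
It fails at once if the lid is let spring up to its stop (over 1.4 rad) (value of joint lid above 1.4 rad).
It fails at once if the jar is moved more than 30 mm (distance of jar from where it was at the start of the episode above 0.03 m).
It fails at once if the tin is moved more than 30 mm (distance of tin from where it was at the start of the episode above 0.03 m).
It fails at once if the carton is moved more than 30 mm (distance of carton from where it was at the start of the episode above 0.03 m).
It also fails if it takes over 64 s, if anything falls off the work surface, if the arm or the gripper's body presses on something with over 40 N, if the wrist force passes 120 N, or if a joint passes its speed limit or range.

## Robot

A 6-joint arm with a two-finger parallel gripper is mounted at the origin on the work surface. World frame = base frame: x ahead of the robot, y to its left, z up, the work surface at z = 0. Lengths are in m, angles in degrees, forces in N, time in s.
With the tool pointing down it reaches from about 0.4 to 0.925 m from the base axis. Payload 12.5 kg.
Tool frame: the origin (TCP) lies between the finger pads, 19 mm behind the fingertips; this is the grasp point; z points along the fingers, y is the line along which they close (so a half turn about z gives the same grasp; the last joint's range is limited). The gripper opens to 95 mm and grips with 3 to 60 N. Pads are 20 mm wide; open, the fingers measure 119 mm over their backs; the gripper's body (75 mm by 180 mm) begins 59 mm behind the grasp point.
Start: joints at [-69.477, 28.126, 89.318, -0, 62.55, -6.05], TCP at [0.28, -0.559, 0.233] pointing down, gripper open.
Joint ranges: [-177.58, 177.58], [-47.91, 125.51], [2.72, 160], [-65.01, 245.01], [3.68, 167.84], [-153.87, 153.87]. Speed limits (degrees/s): [127.2, 127.2, 159.86, 180, 180, 180].

## Interface

Orientations are given as a 3x3 rotation matrix whose columns are the frame's x, y, z axes.
In Python, from cell import arm gives the robot as it stands.
- The arm moves only by the shell command python3 -m inch 'ROWS' [OPENING] [FORCE]. ROWS is JSON, a list of rows, each a list of 2 entries, a list of its own where there are three numbers: the shift along the tool's x, y, z normalised to -1 to 1, where 1 is 80 cm, then the turn, a rotation vector about the tool's x, y, z normalised to -1 to 1, where 1 is 90 degrees. In form: [[[dx, dy, dz], [wx, wy, wz]], ...]. A call has 1 to 5 rows; each row is the pose to reach, as a shift and turn from the pose commanded when the call began, along the tool's axes at that moment; what a row does not reach only later rows make up. A row lasts 1/8 s, in which the tool goes at most 62.5 mm and 10.7 degrees, less where a joint would pass 70% of its speed; a pose out of reach is approached as far as the arm can. A call with a number of a shift or a turn outside -1 to 1 is refused whole. A call with a gripper value outside its range is refused whole. OPENING is the opening, from 0 (shut) to 1 (fully open), set as the call begins (- or left out, the last holds). The fingers move at their own pace and stop on an object; FORCE is the grip in N (left out, the last holds). Time passes only in rows, so rows that repeat a pose let the fingers close. It gives the time, the measured TCP pose, the force, the opening and the grip force at its end, in the units of the state.
- arm.state(): the state, without advancing time (a new reading comes with each control period).
- arm.capture(name): name is "scene" or "top" or "wrist"; returns a dict with "image" (400x640x3 uint8, red, green, blue), "intrinsics" (3x3 intrinsics, pixels), "R" (3x3) and "t" (3): a world point X has camera coordinates R X + t. Camera axes: x right, y down, z forward; pixel columns grow to the right and rows downward; lengths in m; the calibration is good to about 2 mm. A picture is of the moment at which its call begins. There is no depth.
- arm.hand_in(): hands the job in; it is judged then, once.
The state is a dict: "time": time; "joint_pos": joint angles; "joint_vel": joint speeds; "joint_torque": joint torques, N m; "tcp_pos": TCP position; "eef_rot": TCP orientation; "force": force on the tool from outside, world axes, zero at the start; "torque": the same for the moment, N m; "width": finger opening in m; "grasp_force": force on a finger pad.
Only numpy, scipy, OpenCV 4.12 (cv2) and the standard library are available. Lean on these libraries where they do the work, as an engineer would, in place of code of your own. Each camera call takes 0.05 s, during which the arm holds its last target. There are 200 camera calls.

## Working session

There is one attempt and no reset: what is moved stays moved. The work goes in short steps, Python scripts to look and compute and a shell command to move; the robot and the scene stay as the last step left them, time stands still between calls to the robot, and variables do not carry over. Pictures are saved under pics/ and viewed, at most 10 in all, crops included, and the job is handed in when it is done.

```bash
mkdir -p pics; ls; cat > h.py <<'E'
import numpy as np, cv2
from cell import arm
def cap(n,f):
    c=arm.capture(n); cv2.imwrite(f'pics/{f}.png',c['image'][:,:,::-1]); np.savez(f'pics/{f}.npz',**c); return c
def ray(c,u,v):
    K,R,t=[np.array(c[k]) for k in('intrinsics','R','t')]
    d=R.T@np.linalg.solve(K,[u,v,1.]); return -R.T@t,d
def onz(c,u,v,z):
    o,d=ray(c,u,v); return o+d*(z-o[2])/d[2]
def proj(c,X):
    K,R,t=[np.array(c[k]) for k in('intrinsics','R','t')]
    p=K@(R@np.array(X)+t); return p[:2]/p[2]
def tri(c1,p1,c2,p2):
    o1,d1=ray(c1,*p1);o2,d2=ray(c2,*p2)
    s=np.linalg.lstsq(np.c_[d1,-d2],o2-o1,rcond=None)[0]
    a,b=o1+d1*s[0],o2+d2*s[1]; return (a+b)/2,np.linalg.norm(a-b)
E
python3 - <<'E'
from h import *
s=cap('scene','s1');t=cap('top','t1')
for c in(s,t): print(-np.array(c['R']).T@np.array(c['t']),np.array(c['R'])[2])
st=arm.state();print(st['time'],st['eef_rot'],st['width'])
E
```

```text
pics
[1.35713447 0.05924735 0.8285155 ] [-0.70602218 -0.07267808 -0.70445055]
[ 0.50876179 -0.01770428  1.02178394] [ 0.13451412  0.00344736 -0.99090568]
0.1 [[ 8.94347611e-01  4.47372565e-01 -3.72758053e-04]
 [ 4.47372712e-01 -8.94347116e-01  9.45066000e-04]
 [ 8.94215109e-05 -1.01197930e-03 -9.99999484e-01]] 0.09523867312175871
```

View pics/s1.png

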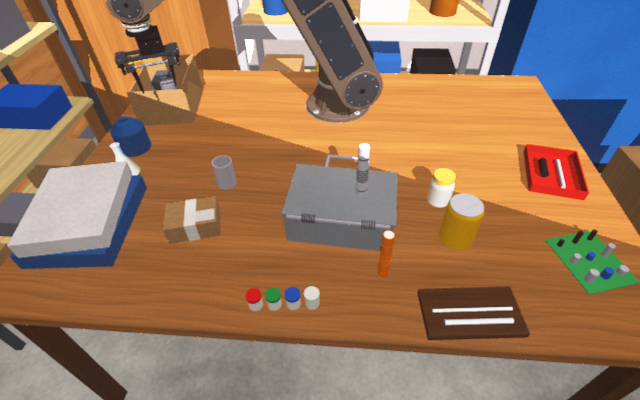

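View pics/t1.png

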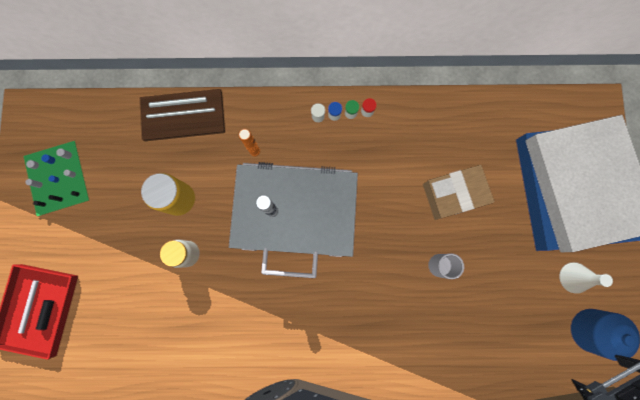

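The top view shows the lid corners near (238,164), (357,172), (353,256) and (230,247). The handle bar runs (263,272)-(315,276), the torch lens is at (265,203) and the cup is near (447,265). In the scene view the torch is at (363,150-190) and the cup at (224,172).

```bash
python3 - <<'E'
import cv2,numpy as np
t=cv2.imread('pics/t1.png');s=cv2.imread('pics/s1.png')
a=cv2.resize(t[155:285,220:370],None,fx=4,fy=4)[:,:600]
b=cv2.resize(t[245:290,420:475],None,fx=4,fy=4)
c=cv2.resize(s[135:205,345:400],None,fx=4,fy=4);d=cv2.resize(s[145:200,200:250],None,fx=4,fy=4)
im=np.zeros((520+0,800,3),np.uint8);im[:,:580]=a[:520,:580];im[:220-40,580:800]=b;im[200:420,580:780]=d
cv2.imwrite('pics/c1.png',im)
im=np.zeros((280,220,3),np.uint8);im[:]=c;cv2.imwrite('pics/c2.png',im)
E
```

```text
(no output)
```

View pics/c1.png

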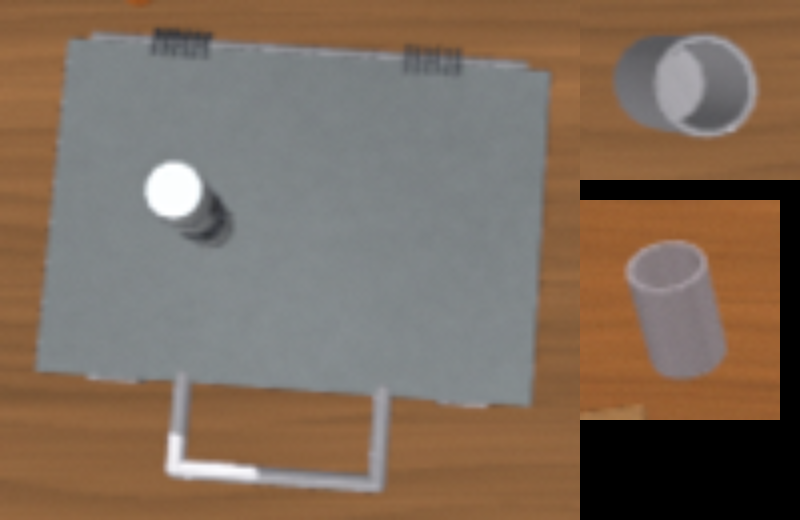

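View pics/c2.png

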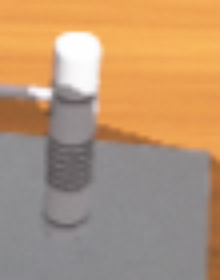

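The crops give the lens centre at top pixel (263.5,202.5), the cup rim centre at (452,266.2), and the bar from (263.2,272.5) to (314.5,276.8).

```bash
python3 - <<'E'
from h import *
np.set_printoptions(precision=4,suppress=True)
t=dict(np.load('pics/t1.npz'));s=dict(np.load('pics/s1.npz'))
T=lambda x,y,z:onz(t,220+x/4,155+y/4,z)
L=[T(*p,.113) for p in((70,38),(550,72),(530,405),(38,372))]
print(np.array(L),np.linalg.norm(L[0]-L[1]),np.linalg.norm(L[1]-L[2]),np.linalg.norm(L[2]-L[3]),np.linalg.norm(L[3]-L[0]))
c=np.mean(L,0);y=L[0]-L[1]+L[3]-L[2];print('lid c',c,'y dir deg from +y',np.degrees(np.arctan2(-y[0],y[1])))
b=[T(*p,.112) for p in((173,470),(378,487))];print('bar',b,np.mean(b,0),np.linalg.norm(b[0]-b[1]),'yaw',np.degrees(np.arctan2(-(b[0]-b[1])[0],(b[0]-b[1])[1])))
tp=onz(t,263.5,202.5,.263);print('torch',tp,tri(t,(263.5,202.5),s,(364.5,146)))
print('torch base scene',onz(s,345+68/4,135+212/4,.113), 'top-base',T(208,230,.113))
print('cup',onz(t,452,266.2,.09),tri(t,(452,266.2),s,(221.75,161.75)),'diam',np.linalg.norm(onz(t,420+(660-580)/4,266,.09)-onz(t,420+(756-580)/4,266,.09)))
for n,u,v,z in(('jar',173,253,.1),('tin',160,192,.13),('carton',458,190,.06),('otorch',245,134,.15)):print(n,onz(t,u,v,z))
E
```

```text
[[ 0.727   0.1763  0.113 ]
 [ 0.704  -0.1088  0.113 ]
 [ 0.5085 -0.0932  0.113 ]
 [ 0.5295  0.1908  0.113 ]] 0.28605936109245683 0.1960685512741099 0.28479799628532076 0.1979904442806299
lid c [0.6173 0.0412 0.113 ] y dir deg from +y -4.415412467695227
bar [array([0.4731, 0.1122, 0.112 ]), array([ 0.4626, -0.0054,  0.112 ])] [0.4679 0.0534 0.112 ] 0.11804750393987247 yaw -5.066775806457724
torch [0.6143 0.0917 0.263 ] (array([0.6141, 0.0923, 0.2639]), np.float64(0.001473293152174731))
torch base scene [0.6001 0.0953 0.113 ] top-base [0.6114 0.0931 0.113 ]
cup [ 0.4837 -0.3285  0.09  ] (array([ 0.4834, -0.3271,  0.0888]), np.float64(0.003537546175205631)) diam 0.056342800691781506
jar [0.5191 0.326  0.1   ]
tin [0.6592 0.351  0.13  ]
carton [ 0.6701 -0.3635  0.06  ]
otorch [0.79   0.1525 0.15  ]
```

```bash
cat >> h.py <<'E'
from scipy.spatial.transform import Rotation as Ro
np.set_printoptions(precision=4,suppress=True)
RG=np.array([[.0815,.9967,0],[.9967,-.0815,0],[0,0,-1.]]).T
def delta(p,R=RG):
    st=arm.state();A=np.array(st['eef_rot'])
    print('tcp',np.array(st['tcp_pos']),'t',st['time'],'w',round(st['width'],4),'g',st['grasp_force'],'F',np.array(st['force']))
    print('shift',A.T@(np.array(p)-st['tcp_pos'])/.8,'turn',Ro.from_matrix(A.T@R).as_rotvec()/(np.pi/2))
E
python3 -c "
from h import *
delta([.45,-.22,.33])"
```

```text
tcp [ 0.2796 -0.5588  0.2329] t 0.1 w 0.0952 g 0.0 F [0.131  0.2777 0.2065]
shift [ 0.38   -0.2835 -0.121 ] turn [-0.0006 -0.0004 -0.6528]
```

```bash
python3 -m inch '[[[0.04,-0.03,-0.06],[0,0,-0.08]],[[0.1,-0.075,-0.12],[0,0,-0.19]],[[0.16,-0.12,-0.121],[0,0,-0.3]],[[0.22,-0.165,-0.121],[0,0,-0.4]],[[0.28,-0.21,-0.121],[0,0,-0.5]]]' 1; python3 -c "
from h import *
delta([.614,.092,.33])"
```

```text
time: 0.72
tcp_pos: [0.4034, -0.3105, 0.3303]
eef_rot: [[0.312, 0.95, 0.0], [0.95, -0.312, -0.0], [-0.0, 0.0, -1.0]]
force: [1.3, -0.4, 0.8]
width: 0.095
grasp_force: 0.0
tcp [ 0.4034 -0.3105  0.3303] t 0.725 w 0.095 g 0.0 F [ 1.262  -0.4072  0.7865]
shift [0.5601 0.0935 0.0004] turn [ 0.0002  0.0001 -0.1498]
```

```bash
python3 -m inch '[[[0.06,0.01,0],[0,0,-0.08]],[[0.13,0.022,0],[0,0,-0.15]],[[0.2,0.033,0],[0,0,-0.15]],[[0.27,0.045,0],[0,0,-0.15]],[[0.33,0.055,0],[0,0,-0.15]]]'; python3 -c "
from h import *
delta([.614,.092,.33])"
```

```text
time: 1.35
tcp_pos: [0.5287, -0.0738, 0.3301]
eef_rot: [[0.085, 0.996, -0.0], [0.996, -0.085, -0.0], [-0.0, -0.0, -1.0]]
force: [1.1, -0.8, 1.4]
width: 0.095
grasp_force: 0.0
tcp [ 0.5287 -0.0738  0.3301] t 1.35 w 0.095 g 0.0 F [ 1.0738 -0.7586  1.4101]
shift [0.2156 0.0886 0.0001] turn [-0.0001  0.     -0.0024]
```

```bash
python3 -m inch '[[[0.06,0.025,0],[0,0,0]],[[0.12,0.05,0],[0,0,0]],[[0.17,0.07,0],[0,0,0]],[[0.205,0.084,0],[0,0,0]],[[0.2155,0.0886,0],[0,0,-0.002]]]'; python3 -m inch '[[[0,0,0],[0,0,0]],[[0,0,0.04],[0,0,0]],[[0,0,0.09],[0,0,0]],[[0,0,0.12],[0,0,0]],[[0,0,0.131],[0,0,0]]]';python3 -c "
from h import *
delta([.614,.092,.225]);cap('wrist','w1')"
```

```text
time: 1.98
tcp_pos: [0.6137, 0.0912, 0.3295]
eef_rot: [[0.081, 0.997, -0.001], [0.997, -0.081, -0.0], [-0.0, -0.001, -1.0]]
force: [-0.1, -0.4, -0.1]
width: 0.0949
grasp_force: 0.0
time: 2.6
tcp_pos: [0.6129, 0.0887, 0.2244]
eef_rot: [[0.084, 0.996, -0.002], [0.996, -0.084, -0.0], [-0.0, -0.002, -1.0]]
force: [-0.1, -0.6, 1.0]
width: 0.0949
grasp_force: 0.0
tcp [0.6129 0.0887 0.2244] t 2.6 w 0.0949 g 0.0 F [-0.1284 -0.6403  1.0351]
shift [ 0.0043  0.0011 -0.0007] turn [-0.0011  0.0003 -0.0016]
```

View pics/w1.png

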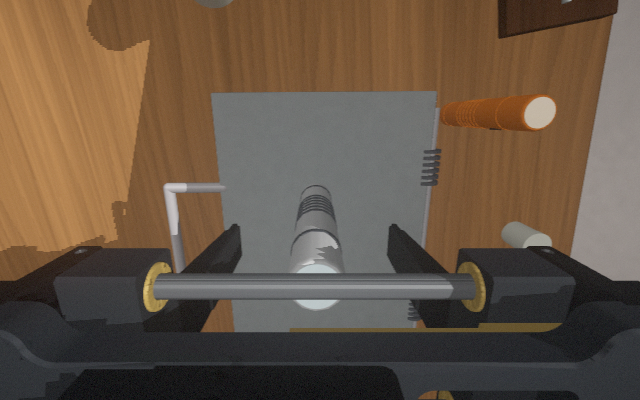

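The wrist view shows the torch midway between the fingers (lens at (318,285)), so I'll correct 3 mm along x and close.

```bash
python3 -m inch '[[[0.004,0.001,0],[0,0,0]],[[0.004,0.001,0],[0,0,0]]]'; python3 -m inch '[[[0,0,0],[0,0,0]],[[0,0,0],[0,0,0]],[[0,0,0],[0,0,0]],[[0,0,0],[0,0,0]],[[0,0,0],[0,0,0]]]' 0 20; python3 -m inch '[[[0,0,0],[0,0,0]],[[0,0,0],[0,0,0]],[[0,0,0],[0,0,0]]]'
```

```text
time: 2.9
tcp_pos: [0.615, 0.0931, 0.2266]
eef_rot: [[0.083, 0.997, 0.002], [0.997, -0.083, -0.0], [0.0, 0.002, -1.0]]
force: [-0.3, -0.3, -0.2]
width: 0.0948
grasp_force: 0.0
time: 3.52
tcp_pos: [0.6146, 0.093, 0.2254]
eef_rot: [[0.083, 0.997, 0.0], [0.997, -0.083, -0.0], [-0.0, 0.0, -1.0]]
force: [0.0, 0.6, 0.3]
width: 0.0506
grasp_force: 0.0
time: 3.9
tcp_pos: [0.6146, 0.093, 0.2254]
eef_rot: [[0.083, 0.997, -0.0], [0.997, -0.083, -0.0], [-0.0, -0.0, -1.0]]
force: [0.4, 0.5, -1.3]
width: 0.0266
grasp_force: 20.0
```

```bash
python3 -m inch '[[[0,0,-0.02],[0,0,0]],[[0,0,-0.06],[0,0,0]],[[-0.03,-0.006,-0.09],[0,0,0]],[[-0.08,-0.018,-0.094],[0,0,0]],[[-0.14,-0.031,-0.094],[0,0,0]]]'; python3 -m inch '[[[-0.06,-0.013,0],[0,0,0]],[[-0.13,-0.029,0],[0,0,0]],[[-0.2,-0.044,0],[0,0,0]],[[-0.27,-0.06,0],[0,0,0]],[[-0.33,-0.073,0],[0,0,0]]]';python3 -c "
from h import *
delta([.4835,-.328,.30])"
```

```text
time: 4.53
tcp_pos: [0.5803, -0.0172, 0.3022]
eef_rot: [[0.081, 0.997, 0.002], [0.997, -0.081, -0.0], [-0.0, 0.002, -1.0]]
force: [-0.1, -0.8, -1.5]
width: 0.0268
grasp_force: 20.0
time: 5.15
tcp_pos: [0.4997, -0.2768, 0.3019]
eef_rot: [[0.083, 0.997, 0.001], [0.997, -0.083, -0.001], [-0.001, 0.001, -1.0]]
force: [1.5, -0.1, -1.5]
width: 0.0269
grasp_force: 20.0
tcp [ 0.4997 -0.2768  0.3019] t 5.15 w 0.0269 g 19.998946487903595 F [ 1.5246 -0.1284 -1.4549]
shift [-0.0655 -0.0149  0.0024] turn [ 0.0007  0.0005 -0.0012]
```

```bash
python3 -m inch '[[[-0.03,-0.007,0],[0,0,0]],[[-0.055,-0.013,0],[0,0,0]],[[-0.065,-0.015,0],[0,0,0]],[[-0.065,-0.015,0],[0,0,0]],[[-0.065,-0.015,0],[0,0,0]]]'; python3 - <<'E'
from h import *
delta([.4835,-.328,.30])
a=cap('top','t2')['image'];b=cap('scene','s2')['image']
cv2.imwrite('pics/c3.png',np.hstack([cv2.resize(a[215:315,400:500],None,fx=4,fy=4),cv2.resize(b[90:190,170:270],None,fx=4,fy=4)])[:,:,::-1])
E
```

```text
time: 5.78
tcp_pos: [0.4846, -0.3249, 0.3007]
eef_rot: [[0.082, 0.997, 0.0], [0.997, -0.082, 0.0], [0.0, 0.0, -1.0]]
force: [-0.8, -0.2, -1.1]
width: 0.0268
grasp_force: 20.0
tcp [ 0.4846 -0.3249  0.3007] t 5.775 w 0.0268 g 19.998334050178528 F [-0.7515 -0.2298 -1.1037]
shift [-0.004  -0.0011  0.0009] turn [ 0.0001 -0.0001 -0.0002]
```

View pics/c3.png

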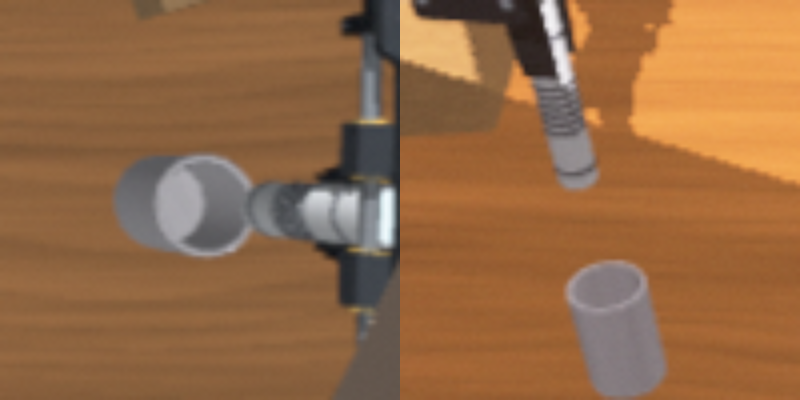

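The crop shows the torch hanging plumb on line with the cup axis, so I'll lower it.

```bash
python3 -m inch '[[[-0.003,-0.001,0.01],[0,0,0]],[[-0.003,-0.001,0.05],[0,0,0]],[[-0.003,-0.001,0.1],[0,0,0]],[[-0.003,-0.001,0.14],[0,0,0]],[[-0.003,-0.001,0.165],[0,0,0]]]'; python3 -m inch '[[[0,0,0.02],[0,0,0]],[[0,0,0.035],[0,0,0]],[[0,0,0.045],[0,0,0]],[[0,0,0.055],[0,0,0]],[[0,0,0.055],[0,0,0]]]';python3 -c "
from h import *
delta([.4835,-.328,.1205])"
```

```text
time: 6.5
tcp_pos: [0.4828, -0.3275, 0.1665]
eef_rot: [[0.083, 0.997, -0.002], [0.997, -0.083, 0.001], [0.001, -0.002, -1.0]]
force: [0.4, -0.3, -0.2]
width: 0.0266
grasp_force: 20.0
time: 7.12
tcp_pos: [0.4832, -0.3279, 0.1243]
eef_rot: [[0.083, 0.997, -0.0], [0.997, -0.083, 0.0], [0.0, -0.0, -1.0]]
force: [0.6, -0.2, -0.3]
width: 0.0266
grasp_force: 20.0
tcp [ 0.4832 -0.3279  0.1243] t 7.125 w 0.0266 g 19.998306334018707 F [ 0.6499 -0.2017 -0.3284]
shift [-0.0001  0.0004  0.0048] turn [-0.0002 -0.0001 -0.0008]
```

```bash
python3 -m inch '[[[0,0,0.001],[0,0,0]],[[0,0,0.002],[0,0,0]],[[0,0,0.003],[0,0,0]],[[0,0,0.004],[0,0,0]],[[0,0,0.005],[0,0,0]]]'
```

```text
time: 7.75
tcp_pos: [0.4833, -0.328, 0.1206]
eef_rot: [[0.083, 0.997, 0.0], [0.997, -0.083, -0.0], [-0.0, 0.0, -1.0]]
force: [0.2, -0.7, -0.7]
width: 0.0265
grasp_force: 20.0
```

```bash
python3 -m inch '[[[0,0,0.001],[0,0,0]],[[0,0,0.002],[0,0,0]],[[0,0,0.002],[0,0,0]]]'
```

```text
time: 8.12
tcp_pos: [0.4834, -0.3282, 0.1204]
eef_rot: [[0.083, 0.997, 0.001], [0.997, -0.083, -0.001], [-0.001, 0.001, -1.0]]
force: [-3.0, 2.1, 14.0]
width: 0.0269
grasp_force: 20.0
```

```bash
python3 -m inch '[[[0,0,-0.001],[0,0,0]],[[0,0,-0.001],[0,0,0]],[[0,0,-0.001],[0,0,0]],[[0,0,-0.001],[0,0,0]],[[0,0,-0.001],[0,0,0]]]' 0.7;python3 -m inch '[[[0,0,0],[0,0,0]],[[0,0,0],[0,0,0]],[[0,0,-0.01],[0,0,0]],[[0,0,-0.04],[0,0,0]],[[0,0,-0.08],[0,0,0]]]'; python3 -m inch '[[[0,0,-0.06],[0,0,0]],[[0.03,0,-0.11],[0,0,0]],[[0.08,0,-0.13],[0,0,0]],[[0.14,0,-0.13],[0,0,0]],[[0.2,0,-0.13],[0,0,0]]]' ;python3 - <<'E'
from h import *
delta([.467,.0534,.24])
a=cap('top','t3')['image'];b=cap('scene','s3')['image']
cv2.imwrite('pics/c4.png',np.hstack([cv2.resize(a[215:315,400:500],None,fx=4,fy=4),cv2.resize(b[110:210,170:270],None,fx=4,fy=4)])[:,:,::-1])
E
```

```text
time: 8.75
tcp_pos: [0.4833, -0.328, 0.1197]
eef_rot: [[0.083, 0.997, -0.0], [0.997, -0.083, 0.0], [0.0, -0.0, -1.0]]
force: [0.5, -0.0, 0.3]
width: 0.0656
grasp_force: 0.0
time: 9.38
tcp_pos: [0.4831, -0.3278, 0.1846]
eef_rot: [[0.083, 0.997, -0.001], [0.997, -0.083, 0.001], [0.001, -0.001, -1.0]]
force: [0.9, -0.3, 0.8]
width: 0.0665
grasp_force: 0.0
time: 10.0
tcp_pos: [0.4964, -0.1672, 0.2887]
eef_rot: [[0.083, 0.997, 0.001], [0.997, -0.083, -0.001], [-0.0, 0.001, -1.0]]
force: [-0.1, -0.4, 0.1]
width: 0.0665
grasp_force: 0.0
tcp [ 0.4964 -0.1672  0.2887] t 10.0 w 0.0665 g 0.0 F [-0.1347 -0.3614  0.0952]
shift [ 0.2717 -0.0596  0.0607] turn [ 0.0007  0.0003 -0.0011]
```

View pics/c4.png

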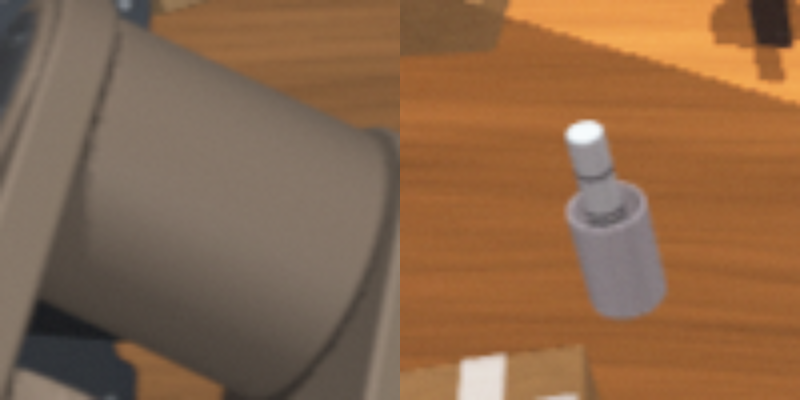

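The torch stands upright in the cup, so next is the handle.

```bash
python3 -m inch '[[[0.06,-0.012,0],[0,0,0]],[[0.13,-0.027,0],[0,0,0]],[[0.2,-0.042,0.02],[0,0,0]],[[0.25,-0.053,0.04],[0,0,0]],[[0.271,-0.058,0.06],[0,0,0]]]' 0.42;python3 -m inch '[[[0,0,0],[0,0,0]],[[0,0,0],[0,0,0]],[[0,0,0],[0,0,0]]]'; python3 - <<'E'
from h import *
delta([.468,.0534,.108])
cap('wrist','w2')
E
```

```text
time: 10.72
tcp_pos: [0.468, 0.0528, 0.24]
eef_rot: [[0.081, 0.997, 0.001], [0.997, -0.081, -0.0], [-0.0, 0.001, -1.0]]
force: [0.2, -0.9, -0.4]
width: 0.04
grasp_force: 0.0
time: 11.1
tcp_pos: [0.4687, 0.0505, 0.2404]
eef_rot: [[0.084, 0.996, 0.001], [0.996, -0.084, -0.0], [-0.0, 0.001, -1.0]]
force: [0.4, 0.4, -0.5]
width: 0.0399
grasp_force: 0.0
tcp [0.4687 0.0505 0.2404] t 11.1 w 0.0399 g 0.0 F [ 0.3927  0.39   -0.4569]
shift [ 0.0036 -0.0013  0.1655] turn [ 0.0007  0.0001 -0.0016]
```

View pics/w2.png

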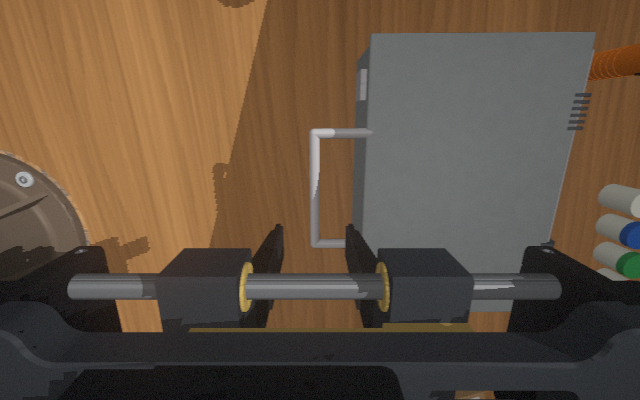

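The bar at u≈315 lies midway between the fingertips (280 and 350), so I'll descend and close gently.

```bash
python3 -m inch '[[[0.003,-0.001,0.03],[0,0,0]],[[0.003,-0.001,0.08],[0,0,0]],[[0.003,-0.001,0.125],[0,0,0]],[[0.003,-0.001,0.155],[0,0,0]],[[0.003,-0.001,0.1655],[0,0,0]]]'; python3 -m inch '[[[0,0,0],[0,0,0]],[[0,0,0],[0,0,0]],[[0,0,0],[0,0,0]],[[0,0,0],[0,0,0]],[[0,0,0],[0,0,0]]]' 0 15;python3 -m inch '[[[0,0,0],[0,0,0]],[[0,0,0],[0,0,0]],[[0,0,0],[0,0,0]]]';  python3 - <<'E'
from h import *
h=np.array([.7152,.0332,.105]); ex=np.array([.9967,-.0815,0])
delta([.468,.0534,.108])
# hinge from the grip: handle path relative to grasp at q0~0.016
f=lambda q:.248*np.array([-np.cos(q),np.sin(q)])
for q in np.arange(.1,1.06,.05):
    d=f(q)-f(.016); print(round(q,2),'y,z norm',d[0]/.8,-d[1]/.8)
E
```

```text
time: 11.78
tcp_pos: [0.4675, 0.0533, 0.1066]
eef_rot: [[0.083, 0.997, -0.002], [0.997, -0.083, -0.0], [-0.0, -0.001, -1.0]]
force: [0.3, -0.1, -0.1]
width: 0.0398
grasp_force: 0.0
time: 12.4
tcp_pos: [0.4693, 0.0537, 0.1082]
eef_rot: [[0.083, 0.997, 0.004], [0.997, -0.083, -0.0], [0.0, 0.004, -1.0]]
force: [6.3, -1.4, -0.6]
width: 0.0094
grasp_force: 15.0
time: 12.78
tcp_pos: [0.4692, 0.0537, 0.1082]
eef_rot: [[0.083, 0.997, 0.004], [0.997, -0.083, -0.0], [0.0, 0.004, -1.0]]
force: [5.1, -0.4, -0.4]
width: 0.0095
grasp_force: 15.0
tcp [0.4692 0.0537 0.1082] t 12.775 w 0.0095 g 14.997439831495285 F [ 5.0642 -0.4377 -0.3934]
shift [-0.0005 -0.0015  0.0002] turn [ 0.0027 -0.     -0.0008]
0.1 y,z norm 0.0015090296103114145 -0.02598857078447459
0.15 y,z norm 0.0034412866863263447 -0.04136603269077362
0.2 y,z norm 0.006139681715714544 -0.05662770417042685
0.25 y,z norm 0.009597470116199554 -0.07173543899285999
0.3 y,z norm 0.013806009217561567 -0.08665147568897312
0.35 y,z norm 0.018754779863811993 -0.1013385319351478
0.4 y,z norm 0.024431412705605074 -0.11575989773963954
0.45 y,z norm 0.030821719117169605 -0.12987952719843923
0.5 y,z norm 0.0379097266604839 -0.14366212859126082
0.55 y,z norm 0.045677719008052654 -0.15707325259246224
0.6 y,z norm 0.054106280224499176 -0.17007937837641887
0.65 y,z norm 0.06317434329629217 -0.18264799740213017
0.7 y,z norm 0.07285924278830808 -0.19474769466764216
0.75 y,z norm 0.083136771495615 -0.2063482272311915
0.8 y,z norm 0.0939812409488782 -0.21742059980280995
0.85 y,z norm 0.10536554562215503 -0.22793713721744865
0.9 y,z norm 0.1172612306825935 -0.23787155360847775
0.95 y,z norm 0.12963856311269562 -0.2471990181086638
1.0 y,z norm 0.14246660602737624 -0.25589621691440584
1.05 y,z norm 0.15571329600006414 -0.26394141155810313
```

```bash
python3 -m inch '[[[0,0.0005,-0.0105],[0,0,0]],[[0,0.0015,-0.026],[0,0,0]],[[0,0.0034,-0.0414],[0,0,0]],[[0,0.0061,-0.0566],[0,0,0]],[[0,0.0096,-0.0717],[0,0,0]]]'; python3 - <<'E'
from h import *
a=lambda q:.248*np.array([-np.cos(q),np.sin(q)])
st=arm.state();p=np.array(st['tcp_pos']);h=np.array([.7152,.0332,.105])
d=p-h;print('q',np.arctan2(d[2],-(d@[.9967,-.0815,0])),np.hypot(d[2],d@[.9967,-.0815,0]),st['force'],st['width'],st['grasp_force'])
for q0,qs in((.25,(.3,.35,.4,.45,.5)),(.5,(.55,.6,.65,.7,.75)),(.75,(.8,.85,.9,.95,.98)),(.98,(1.0,1.02))):
    print(q0,[[[0,*np.round((a(q)-a(q0))*[1,-1]/.8,4)],[0,0,0]] for q in qs])
E
```

```text
time: 13.4
tcp_pos: [0.4772, 0.0531, 0.1659]
eef_rot: [[0.083, 0.997, 0.005], [0.997, -0.083, -0.0], [0.0, 0.005, -1.0]]
force: [10.6, -0.9, -4.8]
width: 0.0092
grasp_force: 15.0
q 0.24985425071684303 0.24645800010233057 [10.5797 -0.8967 -4.7719] 0.009228456937271017 15.002097934484482
0.25 [[[0, np.float64(0.0042), np.float64(-0.0149)], [0, 0, 0]], [[0, np.float64(0.0092), np.float64(-0.0296)], [0, 0, 0]], [[0, np.float64(0.0148), np.float64(-0.044)], [0, 0, 0]], [[0, np.float64(0.0212), np.float64(-0.0581)], [0, 0, 0]], [[0, np.float64(0.0283), np.float64(-0.0719)], [0, 0, 0]]]
0.5 [[[0, np.float64(0.0078), np.float64(-0.0134)], [0, 0, 0]], [[0, np.float64(0.0162), np.float64(-0.0264)], [0, 0, 0]], [[0, np.float64(0.0253), np.float64(-0.039)], [0, 0, 0]], [[0, np.float64(0.0349), np.float64(-0.0511)], [0, 0, 0]], [[0, np.float64(0.0452), np.float64(-0.0627)], [0, 0, 0]]]
0.75 [[[0, np.float64(0.0108), np.float64(-0.0111)], [0, 0, 0]], [[0, np.float64(0.0222), np.float64(-0.0216)], [0, 0, 0]], [[0, np.float64(0.0341), np.float64(-0.0315)], [0, 0, 0]], [[0, np.float64(0.0465), np.float64(-0.0409)], [0, 0, 0]], [[0, np.float64(0.0541), np.float64(-0.0461)], [0, 0, 0]]]
0.98 [[[0, np.float64(0.0052), np.float64(-0.0034)], [0, 0, 0]], [[0, np.float64(0.0104), np.float64(-0.0067)], [0, 0, 0]]]
```

Tracking is good. The 10 N pull along +x means the commanded path sits about 1–2 mm outside the arc, so I'll trim y by +0.0015.

```bash
python3 -m inch '[[[0,0.0057,-0.0149],[0,0,0]],[[0,0.0107,-0.0296],[0,0,0]],[[0,0.0163,-0.044],[0,0,0]],[[0,0.0227,-0.0581],[0,0,0]],[[0,0.0298,-0.0719],[0,0,0]]]'; python3 -m inch '[[[0,0.0078,-0.0134],[0,0,0]],[[0,0.0162,-0.0264],[0,0,0]],[[0,0.0253,-0.039],[0,0,0]],[[0,0.0349,-0.0511],[0,0,0]],[[0,0.0452,-0.0627],[0,0,0]]]'; python3 - <<'E'
from h import *
st=arm.state();p=np.array(st['tcp_pos']);h=np.array([.7152,.0332,.105])
d=p-h;print('q',np.arctan2(d[2],-(d@[.9967,-.0815,0])),np.hypot(d[2],d@[.9967,-.0815,0]))
E
```

```text
time: 14.02
tcp_pos: [0.5004, 0.0512, 0.223]
eef_rot: [[0.083, 0.997, 0.003], [0.997, -0.083, -0.0], [0.0, 0.003, -1.0]]
force: [12.2, -0.3, -8.6]
width: 0.0094
grasp_force: 15.0
time: 14.65
tcp_pos: [0.5359, 0.0483, 0.2725]
eef_rot: [[0.083, 0.997, 0.001], [0.997, -0.083, 0.0], [0.0, 0.001, -1.0]]
force: [9.1, 1.4, -9.8]
width: 0.0095
grasp_force: 15.0
q 0.7496887699211765 0.24586692653421016
```

```bash
python3 -m inch '[[[0,0.0123,-0.0096],[0,0,0]],[[0,0.0237,-0.0201],[0,0,0]],[[0,0.0356,-0.03],[0,0,0]],[[0,0.048,-0.0394],[0,0,0]],[[0,0.0556,-0.0446],[0,0,0]]]'; python3 -m inch '[[[0,0.0052,-0.0034],[0,0,0]],[[0,0.0104,-0.0067],[0,0,0]],[[0,0.0104,-0.0067],[0,0,0]],[[0,0.0104,-0.0067],[0,0,0]]]'; python3 - <<'E'
from h import *
st=arm.state();p=np.array(st['tcp_pos']);h=np.array([.7152,.0332,.105])
d=p-h;print('q',np.arctan2(d[2],-(d@[.9967,-.0815,0])),np.hypot(d[2],d@[.9967,-.0815,0]))
cap('scene','s4');cap('top','t4')
E
```

```text
time: 15.28
tcp_pos: [0.5799, 0.0447, 0.309]
eef_rot: [[0.083, 0.997, 0.001], [0.997, -0.083, 0.0], [0.0, 0.001, -1.0]]
force: [-4.8, 3.2, 6.0]
width: 0.0091
grasp_force: 15.0
time: 15.78
tcp_pos: [0.5879, 0.0441, 0.3139]
eef_rot: [[0.083, 0.997, 0.0], [0.997, -0.083, 0.0], [0.0, 0.0, -1.0]]
force: [-3.7, 3.5, 5.1]
width: 0.0096
grasp_force: 15.0
q 1.0219715964197247 0.2448262944389971
```

View pics/s4.png

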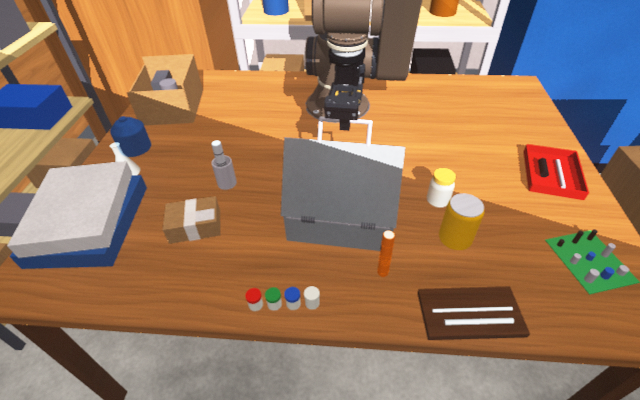

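The scene view shows the lid raised and held, with the bar at (345,122), and the torch still in the cup at (222,165). I'll go a little further for margin, then ease back to 0.82.

```bash
python3 -m inch '[[[0,0.004,-0.0025],[0,0,0]],[[0,0.0081,-0.005],[0,0,0]],[[0,0.0081,-0.005],[0,0,0]],[[0,0.0081,-0.005],[0,0,0]]]'; python3 -m inch '[[[0,-0.0132,0.008],[0,0,0]],[[0,-0.0261,0.0167],[0,0,0]],[[0,-0.0385,0.0261],[0,0,0]],[[0,-0.0503,0.036],[0,0,0]],[[0,-0.0572,0.0422],[0,0,0]]]';python3 -m inch '[[[0,0,0],[0,0,0]],[[0,0,0],[0,0,0]],[[0,0,0],[0,0,0]],[[0,0,0],[0,0,0]]]'; python3 - <<'E'
from h import *
st=arm.state();p=np.array(st['tcp_pos']);h=np.array([.7152,.0332,.105])
d=p-h;print('q',np.arctan2(d[2],-(d@[.9967,-.0815,0])),np.hypot(d[2],d@[.9967,-.0815,0]),st['joint_vel'])
a=cap('scene','s5')['image']
cv2.imwrite('pics/c5.png',cv2.resize(a[90:260,190:440],None,fx=3,fy=3)[:,:,::-1])
E
```

```text
time: 16.38
tcp_pos: [0.5943, 0.0435, 0.3175]
eef_rot: [[0.083, 0.997, 0.0], [0.997, -0.083, 0.0], [0.0, 0.0, -1.0]]
force: [-1.7, 5.4, 2.9]
width: 0.0097
grasp_force: 15.0
time: 17.0
tcp_pos: [0.5479, 0.047, 0.2831]
eef_rot: [[0.083, 0.997, -0.001], [0.997, -0.083, -0.0], [-0.0, -0.001, -1.0]]
force: [0.8, 1.8, 0.8]
width: 0.0096
grasp_force: 15.0
time: 17.5
tcp_pos: [0.5486, 0.047, 0.2838]
eef_rot: [[0.083, 0.997, 0.0], [0.997, -0.083, -0.0], [-0.0, 0.0, -1.0]]
force: [-1.8, 0.8, 1.0]
width: 0.0096
grasp_force: 15.0
q 0.8192316209084146 0.2447766946559663 [ 0.0508  0.0648  0.1464  0.0188 -0.0306  0.0326]
```

View pics/c5.png

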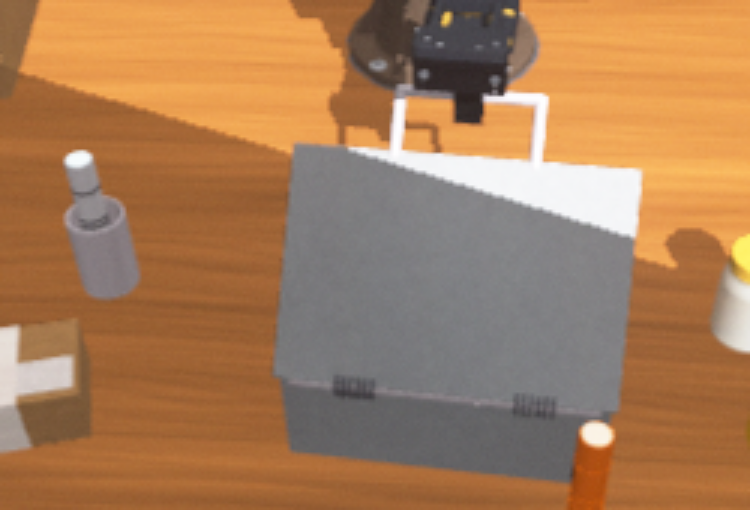

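The crop shows the lid held by its bar below the balance point, the torch upright in the cup at (95,220), and the jar and carton in place. I'll let it settle, then hand in.

```bash
python3 -m inch '[[[0,0,0],[0,0,0]],[[0,0,0],[0,0,0]],[[0,0,0],[0,0,0]],[[0,0,0],[0,0,0]]]'; python3 -c "
from cell import arm
print(arm.hand_in())"
```

```text
time: 18.05
tcp_pos: [0.5485, 0.047, 0.2837]
eef_rot: [[0.083, 0.997, 0.0], [0.997, -0.083, -0.0], [-0.0, 0.0, -1.0]]
force: [-1.7, -1.1, 0.6]
width: 0.0091
grasp_force: 15.0
the job is handed in; nothing more can be done
None
```

The job is handed in (no verdict came back): the torch stands in the cup, and the lid was raised to about 1.05 rad, eased back, and is held still by its handle at about 0.82 rad (47°), both angles computed from the gripper position.

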